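# Offer the bedside dish to the sleeper

### The arm

A 6-joint arm with a two-finger parallel gripper is mounted at the origin on the work surface. World frame = base frame: x ahead of the robot, y to its left, z up, the work surface at z = 0. Lengths are in m, angles in rad, forces in N, time in s.
With the tool pointing down it reaches from about 0.275 to 0.75 m from the base axis. Payload 10.2 kg.
Tool frame: the origin (TCP) lies between the finger pads; the fingertips stand 8 mm ahead of it and the grasp point (between the pads) lies 11 mm behind it; z points along the fingers, y is the line along which they close (so a half turn about z gives the same grasp; the last joint's range is limited). The gripper opens to 88 mm and grips with 3 to 60 N. Pads are 18 mm wide; open, the fingers measure 123 mm over their backs; the gripper's body (75 mm by 187 mm) begins 45 mm behind the grasp point.
Start: joints at [1.071, 0.313, 1.498, -0, 1.331, -0.223], TCP at [0.143, 0.505, 0.218] pointing down, gripper open.
Joint ranges: [-2.94, 2.94], [-0.97, 2.17], [0.19, 2.56], [-1.23, 4.37], [0.02, 3.11], [-2.88, 2.88]. Speed limits (rad/s): [2.39, 2.39, 3.01, 3.14, 3.14, 3.14].

### API

Orientations are given as a rotation vector (axis times angle).
In Python, from bench import env gives the robot as it stands. The module is installed in compiled form; this text tells all that it offers.
- The arm moves only by the shell command python3 -m jog 'ROWS' [FORCE]. ROWS is JSON, a list of rows, each an object with "xyz": the shift along the tool's x, y, z in m, a list of three; "spin": the turn about the tool's z in degrees; "grip": the finger opening in m, from 0 to 0.0881. In form: [{"xyz": [tx, ty, tz], "spin": spin, "grip": grip}, ...]. A call has 1 to 5 rows; each row is the pose to reach, as a shift and turn from the pose commanded when the call began, along the tool's axes at that moment; what a row does not reach only later rows make up. A row lasts 1/8 s, in which the tool goes at most 62.5 mm and 10.7 degrees, less where a joint would pass 70% of its speed; a pose out of reach is approached as far as the arm can. A call with a gripper value outside its range is refused whole. The fingers move at their own pace and stop on an object; FORCE is the grip in N (left out, the last holds). Time passes only in rows, so rows that repeat a pose let the fingers close. It gives the time, the measured TCP pose, the force, the opening and the grip force at its end, in the units of the state.
- env.read_state(): the state, without advancing time (a new reading comes with each control period).
- env.snapshot(name): name is "scene" or "top" or "wrist"; returns the picture (384x512x3 uint8, blue, green, red); there is no depth.
- env.camera_model(name): a dict with "camera_matrix" (3x3 intrinsics, pixels), "R" (3x3) and "t" (3): a world point X has camera coordinates R X + t; the wrist camera has in their place "hand_eye" (4x4, takes a point from camera to tool coordinates, whose origin is the TCP and whose axes are the flange's). Camera axes: x right, y down, z forward; pixel columns grow to the right and rows downward; lengths in m; the calibration is good to about 2 mm. A picture is of the moment at which its call begins: read the wrist's pose just before it. camera_model takes no time and is no camera call.
- env.hand_in(): hands the job in; it is judged then, once.
Trained networks look in the newest picture that a camera, given by its name, has taken for a name from the list of things; names that differ only in an ending like _2 or _b are one class to them, and where a whole thing is asked for, a point or a joint stands for the part that bears it (a point fixed in the world has none). Each returns a list of dicts, best first, with "score" (0 to 1); they miss things now and then, are a little off and sometimes report something else, mostly with a low value. They report only what shows in the picture. A call takes as long as a camera call. They do not tell look-alikes from the thing itself.
- env.spot_in(camera, target): "extent" ([left, top, width, height] in pixels, round what is visible of it).
The state is a dict: "time": time; "qpos": joint angles; "qd": joint speeds; "joint_efforts": joint torques, N m; "position": TCP position; "tool_rot": TCP orientation; "contact_force": force on the tool from outside, world axes, zero at the start; "moment": the same for the moment, N m; "opening": finger opening in m; "finger_force": force on a finger pad.
Only numpy, scipy, OpenCV 4.12 (cv2) and the standard library are available. Lean on these libraries where they do the work, as an engineer would, in place of code of your own. Each camera call takes 0.05 s, during which the arm holds its last target. There are 200 camera calls.

### The job

Offer the ball in the white dish to the person in bed, on the robot's left: take the dish by the middle of its sprung brass handle, draw the handle up to its stop, lift the dish straight up clear of its tray, and only then turn it a quarter turn clockwise (seen from above) so that its thumb tab points straight across the tray to the bed. Keep the dish level and move smoothly, so the loose ball stays in its middle; do not touch the ball or disturb the other things. Finish still holding the dish by the handle, still and level, about 10 cm above its place on the tray.

Things in the scene. Friction and masses are not known exactly. Their poses are not given: they have to be found in the camera images.
- tray: Dark wooden tray lying fixed on the table, 320 long (x) by 230 wide (y), 6 mm floor, 6 mm wide rim up to 16 mm. Origin: centre of its underside, on the table. Its x axis runs along its length, pointing away from the robot; its +y axis points across it to the bed (robot's left).
- dish: Loose white round dish, 170 mm across, rim 40 high, on a foot 90 across; 0.55 to 0.85 kg with handle and ball, centre of mass within 6 mm of its axis. Inside: a shallow cone (11 degrees), lowest in the middle. A flat thumb tab sticks out along the dish's -x, at first pointing along the tray to the robot. Brass guides at y = +-93 carry the handle. Origin: centre of underside; z up.
- dish_well (a point): Lowest point of the dish's inside, on its centre line, 10 mm above its underside.
- dish_tab (a point): Outer end of the thumb tab (42 long, 44 wide, 6 thick), 125 mm from the dish's centre line along its -x, 34 mm above its underside.
- bail (a joint): Travel of the brass handle up out of the dish: 0 when sprung home, 0.030 m at its stop. The spring pulls it home with 1.2 N at 0 rising to 2.4 N at the stop, much less than the dish weighs: pulled up, the handle first comes out to its stop and then the dish lifts with it.
- bail_grip (a point): Middle of the handle's level cross bar, over the dish's centre. The bar runs along the dish's y axis, 194 long, 12 wide (along the dish's x), 14 high; this point is its centre, 118 mm above the dish's underside when the handle is home. The axes are the dish's. 58 mm free between bar and ball.
- ball: Loose dark wooden ball, 44 mm in diameter, about 40 g, lying in the middle of the dish; it rolls freely.
- ball_center (a point): Centre of the ball.
- speaker: Blue-grey round loudspeaker, 98 mm across, 85 mm high, to be left alone. Origin: centre of its underside.
- book: Closed book, 136 x 196 x 28 mm, lying flat, to be left alone. Origin: centre of its underside.
- mug: Blue mug, 80 mm across, 90 mm high, to be left alone. Origin: centre of its underside.
Mind the look-alikes: they are no part of the job. There is more than one size of the dish; the job needs the smallest.

How it is judged:
By the outcome, as a careful person would: the job done as asked, in the order asked, and still so for the second after the job is handed in, while the arm keeps its last pose, push and grip.
It also fails if it takes over 48 s, if anything falls off the work surface, if the arm or the gripper's body presses on something with over 40 N, if the wrist force passes 120 N, or if a joint passes its speed limit or range.

## Working session

There is one attempt and no reset: what is moved stays moved. The work goes in short steps, Python scripts to look and compute and a shell command to move; the robot and the scene stay as the last step left them, time stands still between calls to the robot, and variables do not carry over. Pictures are saved under pics/ and viewed, at most 10 in all, crops included, and the job is handed in when it is done.

```bash
mkdir -p pics
cat > h.py <<'E'
from bench import env
import numpy as np, cv2
from scipy.spatial.transform import Rotation as Rn
def ray(cam,uv,st=None):
    m=env.camera_model(cam);K=np.array(m["camera_matrix"])
    d=np.linalg.inv(K)@np.array([uv[0],uv[1],1.])
    if cam=="wrist":
        H=np.array(m["hand_eye"]);R=Rn.from_rotvec(st["tool_rot"]).as_matrix()
        return R@H[:3,3]+np.array(st["position"]),R@H[:3,:3]@d
    R=np.array(m["R"]);t=np.array(m["t"]);return -R.T@t,R.T@d
def onz(cam,uv,z,st=None):
    o,d=ray(cam,uv,st);return o+d*(z-o[2])/d[2]
def proj(cam,X):
    m=env.camera_model(cam);p=np.array(m["camera_matrix"])@(np.array(m["R"])@np.array(X)+np.array(m["t"]));return p[:2]/p[2]
E
python3 - <<'E'
from h import *
s=env.read_state();print(s)
a=env.snapshot("scene");b=env.snapshot("top")
cv2.imwrite("pics/scene.png",a);cv2.imwrite("pics/top.png",b)
for c in("top","scene"):
  for n in("dish","ball","tray","bail_grip","dish_tab"):
    for r in env.spot_in(c,n)[:4]:print(c,n,np.round(r["extent"]),round(r["score"],2))
for c in("top","scene"):m=env.camera_model(c);print(c,-np.array(m["R"]).T@np.array(m["t"]))
E
```

```text
{'time': 0.0, 'qpos': array([ 1.07055842e+00,  3.13443653e-01,  1.49842189e+00, -3.58525854e-05,
        1.33100580e+00, -2.23385861e-01]), 'qd': array([ 6.64457561e-04,  1.97538636e-04,  7.60716082e-05,  1.08156088e-04,
        4.65065253e-04, -4.02865820e-04]), 'joint_efforts': array([ 1.27493135e-03, -4.02207327e+01, -2.52273971e+01,  6.95042987e-02,
        3.51989816e-02, -9.72022190e-05]), 'position': array([0.14337766, 0.50475956, 0.21697006]), 'tool_rot': array([-4.33419351e-01, -3.11112671e+00,  1.89761588e-03]), 'contact_force': array([ 0.30768719, -0.38401734,  1.11268997]), 'moment': array([-0.01673081, -0.03019187, -0.00129913]), 'finger_force': 0.0, 'opening': 0.0878955540416298}
top dish [233. 128.  59.  63.] 0.9
top dish [ 97. 247. 102. 101.] 0.88
top dish [ 89.  78. 105.  82.] 0.86
top ball [258. 148.  12.  13.] 0.57
top tray [207. 110.  98. 111.] 0.87
top bail_grip [ 97. 270.  98.  29.] 0.98
top bail_grip [234. 134.  59.  29.] 0.63
top bail_grip [ 94. 106.  96.  21.] 0.59
top dish_tab [234. 131.  63.  66.] 0.94
top dish_tab [ 97. 246. 100.  99.] 0.91
top dish_tab [91. 80. 99. 79.] 0.83
scene dish [320. 242. 136. 116.] 0.98
scene dish [200. 204.  67.  61.] 0.91
scene dish [309. 118.  90.  60.] 0.8
scene ball [231. 230.   6.  19.] 0.54
scene tray [176. 191. 128. 112.] 0.67
scene bail_grip [324. 248. 134.  43.] 0.95
scene bail_grip [313. 116.  86.  42.] 0.92
scene bail_grip [199. 197.  68.  51.] 0.59
scene dish_tab [318. 243. 138. 112.] 0.86
scene dish_tab [311. 117.  88.  62.] 0.78
scene dish_tab [202. 204.  66.  63.] 0.63
top [0.19692548 0.01992358 1.300534  ]
scene [1.1974081  0.10257862 0.83178315]
```

View pics/top.png

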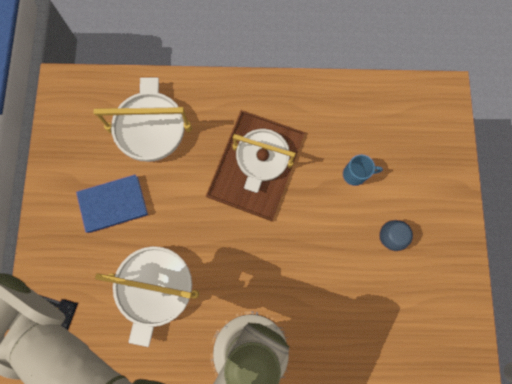

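View pics/scene.png

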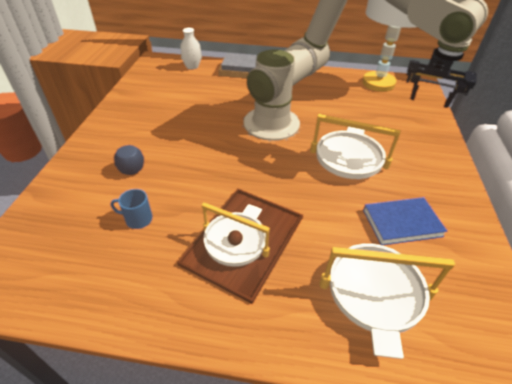

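Three dishes show in the top view: A (263,155) on the dark tray with the ball, about 57 px across; B (148,127), about 75 px; C (152,287), about 78 px. A fits, because it is the smallest, it is on the tray, it holds the ball, and its tab points to the robot. I'll confirm this with an enlarged crop and measure the bar.

Run:
```python
from h import *
b=cv2.imread("pics/top.png");x0,y0=195,100
c=b[y0:230,x0:315];cv2.imwrite("pics/crop.png",cv2.resize(c,None,fx=5,fy=4.6,interpolation=cv2.INTER_CUBIC) if 0 else cv2.resize(c,None,fx=4.6,fy=4.6,interpolation=cv2.INTER_CUBIC))
h=cv2.cvtColor(b,cv2.COLOR_BGR2HSV)
def big(m,k=0):
    mm=np.zeros_like(m);mm[y0:230,x0:315]=m[y0:230,x0:315]
    cs,_=cv2.findContours(mm,cv2.RETR_EXTERNAL,cv2.CHAIN_APPROX_NONE);return max(cs,key=cv2.contourArea)
def two(c,z):
    bx=cv2.boxPoints(cv2.minAreaRect(c));P=np.array([onz("top",p,z) for p in bx]);print(np.round(bx));print(P.mean(0).round(3),[ (np.round(np.linalg.norm(P[i]-P[i-1]),3),np.round(np.degrees(np.arctan2(*(P[i]-P[i-1])[1::-1])),1)) for i in (1,2)])
print("bar");two(big(cv2.inRange(h,(20,150,90),(32,255,255))),.124)
print("white");c=big(cv2.inRange(h,(0,0,150),(180,60,255)));(q,r)=cv2.minEnclosingCircle(c);print(q,r)
print("tray");two(cv2.convexHull(big(cv2.inRange(h,(0,60,20),(14,255,130)))),.016)
r=env.spot_in("top","dish")
print("ballxy", onz("top",(263.5,154.5),.006+.01+.022))
print("ctr by spot",[onz("top",(264,155),.046)])
```

```text
bar
[[289. 166.]
 [289. 151.]
 [294. 151.]
 [294. 166.]]
[ 0.574 -0.112  0.124] [(np.float64(0.047), np.float64(-0.2)), (np.float64(0.015), np.float64(-88.9))]
white
(259.4757080078125, 162.9777374267578) 29.365453720092773
tray
[[206. 196.]
 [240. 107.]
 [322. 139.]
 [288. 228.]]
[ 0.58  -0.034  0.016] [(np.float64(0.326), np.float64(-18.5)), (np.float64(0.295), np.float64(-111.3))]
ballxy [ 0.61375092 -0.03124384  0.038     ]
ctr by spot [array([ 0.60945721, -0.03254167,  0.046     ])]
```

View pics/crop.png

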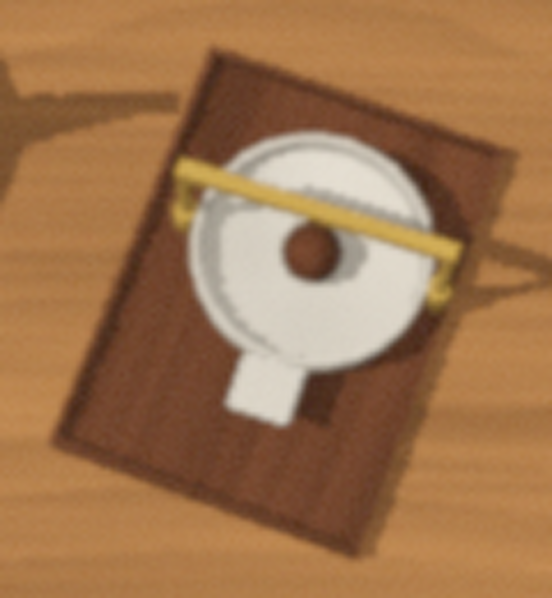

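Run:
```python
from h import *
f=lambda u,v:(195+u/4.6,100+v/4.6)
A=onz("top",f(180,168),.124);B=onz("top",f(460,250),.124);M=(A+B)/2
print("bar",A,B,M,np.linalg.norm(A-B),"dishx yaw",np.degrees(np.arctan2(A[1]-B[1],A[0]-B[0]))-90)
T=np.array([onz("top",f(*p),.016) for p in((213,48),(515,152),(362,556),(55,440))])
print("tray",T.mean(0),np.linalg.norm(T[0]-T[1]),np.linalg.norm(T[0]-T[3]))
for i,j in((3,0),(2,1)):d=T[j]-T[i];print(np.degrees(np.arctan2(d[1],d[0])))
for i,j in((1,0),(2,3)):d=T[j]-T[i];print(np.degrees(np.arctan2(d[1],d[0]))-90)
print("ball",onz("top",f(312,250),.0384))
t=onz("top",f(260,418),.04);print("tab",t)
s=env.read_state();R=Rn.from_rotvec(s["tool_rot"]).as_matrix()
print(R.round(3), "tool y yaw",np.degrees(np.arctan2(R[1,1],R[0,1])))
print("goal in tool",R.T@(np.array([M[0],M[1],.25])-s["position"]))
print(env.camera_model("wrist"))
```

```text
bar [0.64097019 0.06212779 0.124     ] [ 0.58759178 -0.12280526  0.124     ] [ 0.61428098 -0.03033874  0.124     ] 0.19248243542700763 dishx yaw -16.100062589730996
tray [ 0.58830594 -0.01251044  0.016     ] 0.23324716819513966 0.31403283412795197
-19.479669019382136
-20.242518295229747
-19.155623885141978
-19.99856494662525
ball [ 0.61409387 -0.02904268  0.0384    ]
tab [0.49175995 0.00576206 0.04      ]
[[-0.962  0.273  0.   ]
 [ 0.273  0.962 -0.   ]
 [-0.    -0.    -1.   ]] tool y yaw 74.13863999265057
goal in tool [-0.59917247 -0.38628341 -0.03245693]
{'camera_matrix': array([[275.58797955,   0.        , 254.33556926],
       [  0.        , 275.58797955, 195.9823352 ],
       [  0.        ,   0.        ,   1.        ]]), 'hand_eye': array([[-7.05811800e-04, -9.65886740e-01, -2.58963910e-01,
         6.69828293e-02],
       [ 9.99999376e-01, -9.05881302e-04,  6.53246927e-04,
        -5.39871821e-04],
       [-8.65553109e-04, -2.58963287e-01,  9.65886777e-01,
        -1.66008987e-01],
       [ 0.00000000e+00,  0.00000000e+00,  0.00000000e+00,
         1.00000000e+00]])}
```

The crop confirms A: tray 233 x 314 mm, bar 192 mm, the ball under the bar, and the tab towards the robot. The dish is yawed about -16° and the tray about -19.7°. I'm moving over it now.

```bash
python3 -m jog '[{"xyz":[-0.05,-0.03,-0.03],"spin":8,"grip":0.088},{"xyz":[-0.1,-0.062,-0.05],"spin":16,"grip":0.088},{"xyz":[-0.15,-0.095,-0.05],"spin":24,"grip":0.088},{"xyz":[-0.2,-0.128,-0.05],"spin":32,"grip":0.088},{"xyz":[-0.25,-0.16,-0.05],"spin":40,"grip":0.088}]'
python3 -m jog '[{"xyz":[-0.059,0.007,0],"spin":8,"grip":0.088},{"xyz":[-0.118,0.015,0],"spin":16,"grip":0.088},{"xyz":[-0.177,0.022,0],"spin":24,"grip":0.088},{"xyz":[-0.236,0.03,0],"spin":32,"grip":0.088},{"xyz":[-0.295,0.037,0],"spin":40,"grip":0.088}]'
python3 - <<'E'
from h import *
s=env.read_state();R=Rn.from_rotvec(s["tool_rot"]).as_matrix()
print(s["position"],"yaw",np.degrees(np.arctan2(R[1,1],R[0,1])),R.T@(np.array([.614,-.030,.25])-s["position"]))
E
```

```text
time: 1.27
position: [0.3412, 0.2812, 0.2678]
tool_rot: [1.478, 2.772, 0.001]
contact_force: [0.2, 0.9, -0.7]
opening: 0.088
finger_force: 0.0
time: 1.9
position: [0.5375, 0.0577, 0.2676]
tool_rot: [2.337, 2.099, 0.0]
contact_force: [0.7, -0.1, 1.3]
opening: 0.0881
finger_force: 0.0
[0.5375191  0.05770536 0.26763435] yaw -6.134671802738171 [-0.07903225  0.08540982  0.01765203]
```

```bash
python3 -m jog '[{"xyz":[-0.04,0.043,0.01],"spin":5,"grip":0.088},{"xyz":[-0.079,0.085,0.018],"spin":10,"grip":0.088},{"xyz":[-0.079,0.085,0.018],"spin":10,"grip":0.088},{"xyz":[-0.079,0.085,0.018],"spin":10,"grip":0.088}]'
python3 - <<'E'
from h import *
s=env.read_state();R=Rn.from_rotvec(s["tool_rot"]).as_matrix()
a=env.snapshot("wrist");cv2.imwrite("pics/w1.png",a);np.savez("w1.npz",position=s["position"],tool_rot=s["tool_rot"])
print(s["position"],"yaw",np.degrees(np.arctan2(R[1,1],R[0,1])),s["qpos"])
for n in("bail_grip","ball","dish"):
  for r in env.spot_in("wrist",n)[:2]:print(n,np.round(r["extent"]),round(r["score"],2))
E
```

```text
time: 2.4
position: [0.6127, -0.0275, 0.2495]
tool_rot: [-2.506, -1.894, 0.0]
contact_force: [-0.3, 0.2, 0.0]
opening: 0.0878
finger_force: 0.0
[ 0.61268604 -0.02750031  0.24952472] yaw -15.8254675511294 [-2.35714279e-01  4.95803732e-01  1.15018815e+00  1.68996247e-04
  1.49590677e+00  4.04795897e-02]
bail_grip [252.  90.  19. 175.] 0.55
ball [242. 158.  28.  28.] 0.66
dish [165.  88. 155. 178.] 0.55
```

View pics/w1.png

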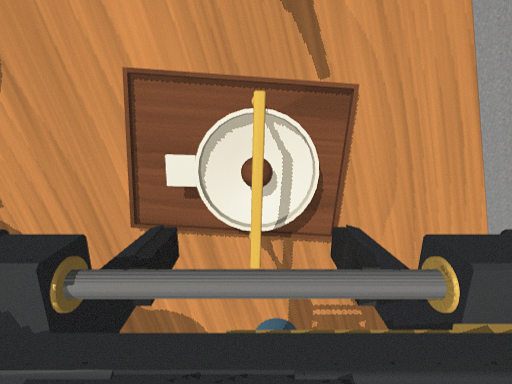

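Run:
```python
from h import *
s=dict(np.load("w1.npz"));a=cv2.imread("pics/w1.png");h=cv2.cvtColor(a,cv2.COLOR_BGR2HSV)
m=cv2.inRange(h,(18,140,110),(32,255,255));L=[]
for v in range(110,258,4):
    u=np.where(m[v,235:285])[0]
    if 6<len(u)<16:L.append((235+u.mean(),v))
l=np.array(L);P=np.array([onz("wrist",p,.129,s) for p in l])
k=np.polyfit(P[:,1],P[:,0],1);print("bar line x=k*y+c",k,"dish yaw",-np.degrees(np.arctan(k[0])),"resid",np.std(P[:,0]-np.polyval(k,P[:,1])))
print("x at y=-.03:",np.polyval(k,-.03),"end",onz("wrist",(260,91),.131,s))
w=cv2.inRange(h,(0,0,130),(180,70,255));w[:,:194]=0;w[:100]=0;w[235:]=0;w[:,325:]=0
c=max(cv2.findContours(w,0,1)[0],key=cv2.contourArea) if 0 else np.vstack([x for x in cv2.findContours(w,0,1)[0] if cv2.contourArea(x)>100])
hl=cv2.convexHull(c)[:,0];Q=np.array([onz("wrist",p,.046,s)[:2] for p in hl]).astype(np.float32)
print("rim",cv2.minEnclosingCircle(Q), "ball",onz("wrist",(256,172),.038,s))
T=[onz("wrist",p,.016,s) for p in((124,69),(357,86))];d=T[0]-T[1];print("tray far edge",T,np.linalg.norm(d),np.degrees(np.arctan2(-d[1],-d[0])))
T=[onz("wrist",p,.016,s) for p in((131,226),(124,69))];d=T[1]-T[0];print(T,np.linalg.norm(d),np.degrees(np.arctan2(d[1],d[0])))
```

```text
bar line x=k*y+c [0.30786807 0.62295451] dish yaw -17.111928229042586 resid 0.000312844268481621
x at y=-.03: 0.6137184682933032 end [0.64325527 0.06274572 0.131     ]
rim ((0.6129921078681946, -0.028516029939055443), 0.0862048864364624) ball [ 0.61401465 -0.02852609  0.038     ]
tray far edge [array([0.48128204, 0.14990952, 0.016     ]), array([0.77692729, 0.04379861, 0.016     ])] 0.3141108710131048 -19.74371977123223
[array([ 0.40436297, -0.06068168,  0.016     ]), array([0.48128204, 0.14990952, 0.016     ])] 0.22419901241698828 69.93512698953967
```

```bash
python3 -m jog '[{"xyz":[-0.001,0.0015,0.03],"spin":1.3,"grip":0.07},{"xyz":[-0.001,0.0015,0.07],"spin":1.3,"grip":0.06},{"xyz":[-0.001,0.0015,0.105],"spin":1.3,"grip":0.06},{"xyz":[-0.001,0.0015,0.126],"spin":1.3,"grip":0.06},{"xyz":[-0.001,0.0015,0.1365],"spin":1.3,"grip":0.06}]' 10
python3 -m jog '[{"xyz":[0,0,0],"spin":0,"grip":0.045},{"xyz":[0,0,0],"spin":0,"grip":0.035}]'
python3 - <<'E'
from h import *
s=env.read_state();R=Rn.from_rotvec(s["tool_rot"]).as_matrix()
a=env.snapshot("wrist");cv2.imwrite("pics/w2.png",a)
print(s["position"],"yaw",np.degrees(np.arctan2(R[1,1],R[0,1])),R[:,2],s["opening"])
E
```

```text
time: 3.22
position: [0.6137, -0.0286, 0.1125]
tool_rot: [-2.527, -1.866, 0.001]
contact_force: [0.5, -0.1, -0.1]
opening: 0.0601
finger_force: 0.0
time: 3.48
position: [0.6146, -0.0292, 0.1142]
tool_rot: [2.527, 1.865, 0.002]
contact_force: [0.3, -0.3, 0.6]
opening: 0.0426
finger_force: 0.0
[ 0.61456382 -0.02920307  0.11421313] yaw -17.143736839221027 [ 1.83870483e-03 -4.46482733e-04 -9.99998210e-01] 0.04257278939248209
```

View pics/w2.png

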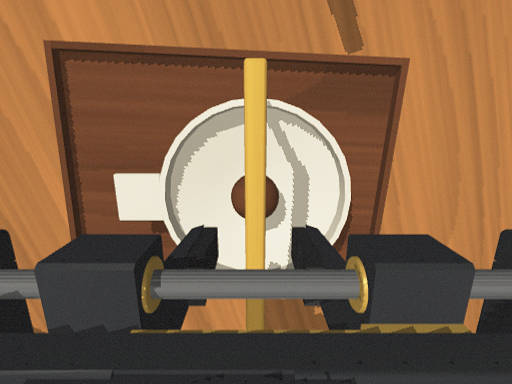

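The bar (centre column 255) lies midway between the fingers, whose pad edges are at about 205 and 305, and it is parallel to them. I'm closing gently, then firming the grip.

```bash
python3 -m jog '[{"xyz":[0,0,0],"spin":0,"grip":0.025},{"xyz":[0,0,0],"spin":0,"grip":0.018},{"xyz":[0,0,0],"spin":0,"grip":0.013},{"xyz":[0,0,0],"spin":0,"grip":0.008},{"xyz":[0,0,0],"spin":0,"grip":0.004}]' 8
python3 -m jog '[{"xyz":[0,0,0],"spin":0,"grip":0.0},{"xyz":[0,0,0],"spin":0,"grip":0.0},{"xyz":[0,0,0],"spin":0,"grip":0.0},{"xyz":[0,0,0],"spin":0,"grip":0.0}]' 50
python3 -c "
from h import *
s=env.read_state();print(s['position'],s['contact_force'],s['moment'],s['opening'],s['finger_force'])"
```

```text
time: 4.15
position: [0.6141, -0.0292, 0.113]
tool_rot: [-2.528, -1.865, 0.0]
contact_force: [0.9, 0.1, 1.0]
opening: 0.0037
finger_force: 0.0
time: 4.65
position: [0.6141, -0.0292, 0.113]
tool_rot: [-2.528, -1.865, -0.0]
contact_force: [-0.2, -0.1, 0.7]
opening: 0.0006
finger_force: 0.0
[ 0.61409006 -0.02924819  0.11302208] [-0.2038071  -0.10371129  0.66205038] [-0.04614307  0.06615977 -0.01540867] 0.0005726712030661513 0.0
```

Run:
```python
from h import *
a=env.snapshot("wrist");b=env.snapshot("scene");t=env.snapshot("top")
x0,y0=160,150
c=cv2.resize(b[150:300,160:320],None,fx=2.5,fy=2.5,interpolation=cv2.INTER_CUBIC)
p=cv2.resize(a,(400,300));q=np.zeros((375,400,3),np.uint8);q[:300]=p
cv2.imwrite("pics/mix.png",np.hstack([c,q]))
```

```text
(no output)
```

View pics/mix.png

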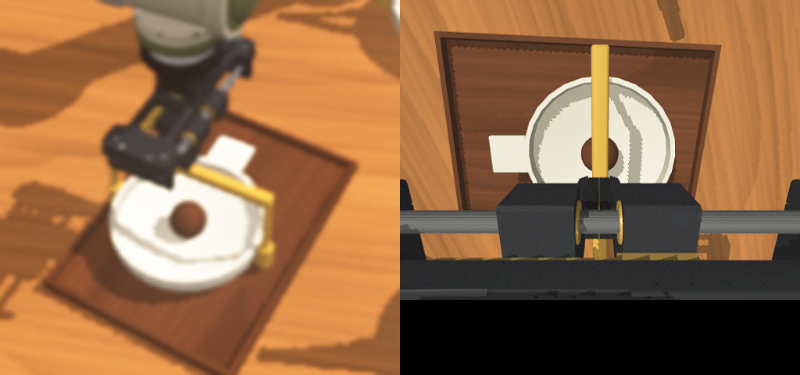

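The fingertips have closed on top of the bar, so it sits lower than I assumed. I'll triangulate its height.

Run:
```python
from h import *
def tri(rs):
    A=0;b=0
    for o,d in rs:
        d=d/np.linalg.norm(d);P=np.eye(3)-np.outer(d,d);A=A+P;b=b+P@o
    return np.linalg.solve(A,b)
s=dict(np.load("w1.npz"));f=lambda u,v:(195+u/4.6,100+v/4.6)
a=cv2.imread("pics/scene.png");cv2.imwrite("pics/sc.png",cv2.resize(a[185:280,185:285],None,fx=6,fy=6,interpolation=cv2.INTER_CUBIC))
# scene bar ends approx
for name,top,sc in(("bed",f(180,168),(269,231)),("far",f(460,250),(204,207))):
    print(name,tri([ray("top",top),ray("scene",sc)]))
print("bed top+wrist",tri([ray("top",f(180,168)),ray("wrist",(260,91),s)]))
print("bed wrist+scene",tri([ray("scene",(269,231)),ray("wrist",(260,91),s)]))
for z in(.09,.1,.11,.124):print(z,proj("scene",onz("top",f(180,168),z)),proj("scene",onz("top",f(460,250),z)), np.linalg.norm(onz("top",f(180,168),z)-onz("top",f(460,250),z)))
```

```text
bed [0.64236135 0.06408331 0.11996507]
far [ 0.58899747 -0.12002877  0.11751807]
bed top+wrist [0.64376354 0.06320835 0.11707482]
bed wrist+scene [0.64351789 0.06481154 0.12127546]
0.09 [266.92142691 241.68633015] [200.13368551 215.94567064] 0.19804487797200399
0.1 [267.13280744 238.1200157 ] [200.55390958 212.67848327] 0.19640886545876976
0.11 [267.3462151  234.51950042] [200.97834455 209.37855668] 0.1947728529455355
0.124 [267.6484473  229.42037857] [201.57974919 204.70271399] 0.19248243542700763
```

View pics/sc.png

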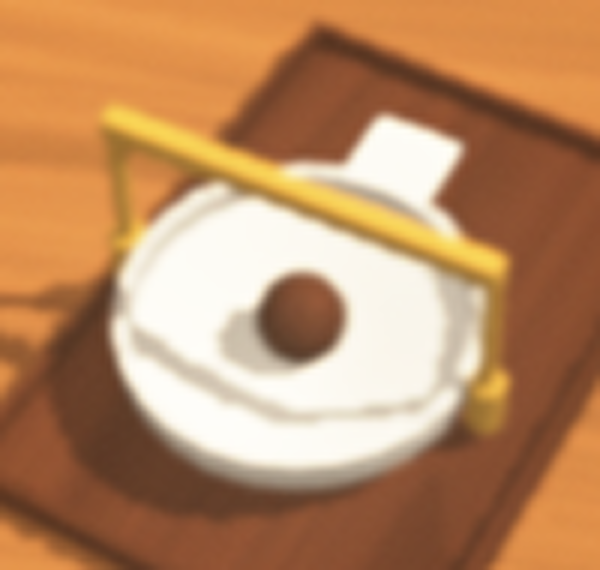

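Run:
```python
from h import *
a=env.snapshot("wrist");b=env.snapshot("scene")
c=cv2.resize(a[180:330,170:340],(453,400),interpolation=cv2.INTER_CUBIC)
d=cv2.resize(b[180:280,190:275],(340,400),interpolation=cv2.INTER_CUBIC)
cv2.imwrite("pics/w3.png",np.hstack([c,d]));s=env.read_state();print(s["opening"],s["finger_force"],s["position"],proj("scene",[.614,-.029,.105]),proj("scene",[.614,-.029,.124]))
```

```text
0.0001259361517390631 0.0 [ 0.61407203 -0.02925193  0.11300342] [234.30008871 221.34104956] [234.12974467 216.66703664]
```

View pics/w3.png

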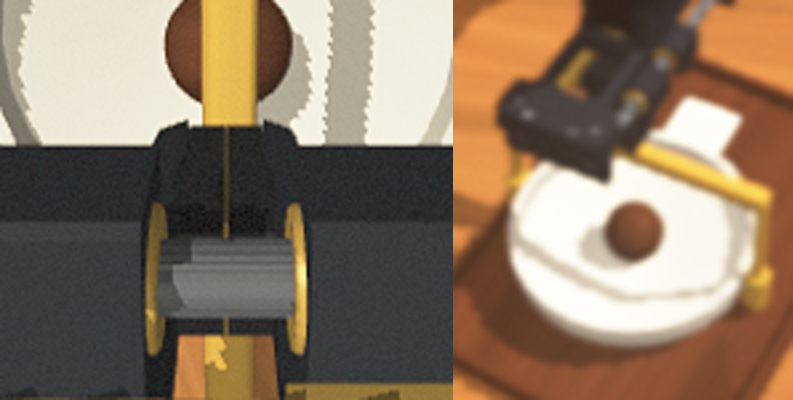

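The fingertips show at row 227 of the wrist image, with the bar running beneath them and visible through the slit. So the pads end higher than assumed and closed just above the bar. Opening, going about 18 mm lower, and closing again still clears the ball by more than 25 mm.

```bash
python3 -m jog '[{"xyz":[0,0,0],"spin":0,"grip":0.04},{"xyz":[0,0,0],"spin":0,"grip":0.05},{"xyz":[0,0,0.006],"spin":0,"grip":0.05},{"xyz":[0,0,0.012],"spin":0,"grip":0.05},{"xyz":[0,0,0.018],"spin":0,"grip":0.05}]' 8
python3 -m jog '[{"xyz":[0,0,0],"spin":0,"grip":0.035},{"xyz":[0,0,0],"spin":0,"grip":0.025},{"xyz":[0,0,0],"spin":0,"grip":0.018},{"xyz":[0,0,0],"spin":0,"grip":0.013},{"xyz":[0,0,0],"spin":0,"grip":0.008}]' 8
python3 -m jog '[{"xyz":[0,0,0],"spin":0,"grip":0.004},{"xyz":[0,0,0],"spin":0,"grip":0.004},{"xyz":[0,0,0],"spin":0,"grip":0.004}]' 8
```

```text
time: 5.52
position: [0.6139, -0.0292, 0.0943]
tool_rot: [-2.528, -1.865, 0.001]
contact_force: [0.7, -0.6, -0.7]
opening: 0.0483
finger_force: 0.0
time: 6.15
position: [0.6145, -0.0294, 0.0952]
tool_rot: [2.527, 1.865, 0.001]
contact_force: [1.8, -0.9, 0.2]
opening: 0.0119
finger_force: 8.0
time: 6.52
position: [0.6144, -0.0293, 0.0953]
tool_rot: [2.527, 1.865, 0.001]
contact_force: [2.9, -1.1, 1.2]
opening: 0.0118
finger_force: 8.0
```

The opening is 11.8 mm with a pad force of 8 N, so the bar is gripped. I'm firming the grip, then drawing the handle up.

```bash
python3 -m jog '[{"xyz":[0,0,0],"spin":0,"grip":0.002},{"xyz":[0,0,0],"spin":0,"grip":0.002}]' 25
python3 -m jog '[{"xyz":[0,0,0],"spin":0,"grip":0.0},{"xyz":[0,0,0],"spin":0,"grip":0.0},{"xyz":[0,0,0],"spin":0,"grip":0.0}]' 55
python3 -m jog '[{"xyz":[0,0,-0.002],"spin":0,"grip":0.0},{"xyz":[0,0,-0.006],"spin":0,"grip":0.0},{"xyz":[0,0,-0.011],"spin":0,"grip":0.0},{"xyz":[0,0,-0.015],"spin":0,"grip":0.0},{"xyz":[0,0,-0.018],"spin":0,"grip":0.0}]'
python3 -m jog '[{"xyz":[0,0,-0.002],"spin":0,"grip":0.0},{"xyz":[0,0,-0.004],"spin":0,"grip":0.0},{"xyz":[0,0,-0.006],"spin":0,"grip":0.0},{"xyz":[0,0,-0.007],"spin":0,"grip":0.0},{"xyz":[0,0,-0.008],"spin":0,"grip":0.0}]'
```

```text
time: 6.78
position: [0.6143, -0.0293, 0.0953]
tool_rot: [2.528, 1.865, 0.001]
contact_force: [3.0, -0.7, 2.6]
opening: 0.0115
finger_force: 25.0
time: 7.15
position: [0.6143, -0.0293, 0.0952]
tool_rot: [2.528, 1.865, 0.001]
contact_force: [3.9, -1.3, 4.3]
opening: 0.0112
finger_force: 55.0
time: 7.78
position: [0.6139, -0.0291, 0.1131]
tool_rot: [-2.527, -1.865, 0.001]
contact_force: [1.2, -0.5, -2.5]
opening: 0.0113
finger_force: 55.0
time: 8.4
position: [0.614, -0.0292, 0.121]
tool_rot: [-2.528, -1.865, 0.0]
contact_force: [0.8, -0.6, -2.7]
opening: 0.0112
finger_force: 55.0
```

```bash
python3 -m jog '[{"xyz":[0,0,-0.001],"spin":0,"grip":0.0},{"xyz":[0,0,-0.002],"spin":0,"grip":0.0},{"xyz":[0,0,-0.003],"spin":0,"grip":0.0},{"xyz":[0,0,-0.004],"spin":0,"grip":0.0},{"xyz":[0,0,-0.005],"spin":0,"grip":0.0}]'
python3 -m jog '[{"xyz":[0,0,-0.001],"spin":0,"grip":0.0},{"xyz":[0,0,-0.002],"spin":0,"grip":0.0},{"xyz":[0,0,-0.003],"spin":0,"grip":0.0},{"xyz":[0,0,-0.004],"spin":0,"grip":0.0},{"xyz":[0,0,-0.005],"spin":0,"grip":0.0}]'
python3 - <<'E'
from h import *
s=env.read_state();print(s["moment"],s["contact_force"])
a=env.snapshot("wrist");b=env.snapshot("scene")
d=cv2.resize(b[150:300,170:310],(420,450),interpolation=cv2.INTER_CUBIC);c=cv2.resize(a[:290],(380,450))
cv2.imwrite("pics/l1.png",np.hstack([c,d]))
E
```

```text
time: 9.02
position: [0.6137, -0.0291, 0.1256]
tool_rot: [-2.527, -1.865, 0.001]
contact_force: [-0.2, 0.3, -8.0]
opening: 0.0114
finger_force: 55.0
time: 9.65
position: [0.6141, -0.0292, 0.1311]
tool_rot: [-2.528, -1.865, 0.0]
contact_force: [-0.3, 0.5, -6.1]
opening: 0.0111
finger_force: 55.0
[-0.08901681  0.03140855 -0.02996595] [-0.31907133  0.5392787  -6.13618077]
```

```bash
python3 -m jog '[{"xyz":[0,0,-0.002],"spin":0,"grip":0.0},{"xyz":[0,0,-0.007],"spin":0,"grip":0.0},{"xyz":[0,0,-0.014],"spin":0,"grip":0.0},{"xyz":[0,0,-0.022],"spin":0,"grip":0.0},{"xyz":[0,0,-0.030],"spin":0,"grip":0.0}]'
python3 -m jog '[{"xyz":[0,0,-0.008],"spin":0,"grip":0.0},{"xyz":[0,0,-0.016],"spin":0,"grip":0.0},{"xyz":[0,0,-0.024],"spin":0,"grip":0.0},{"xyz":[0,0,-0.032],"spin":0,"grip":0.0},{"xyz":[0,0,-0.040],"spin":0,"grip":0.0}]'
python3 -m jog '[{"xyz":[0,0,-0.008],"spin":0,"grip":0.0},{"xyz":[0,0,-0.015],"spin":0,"grip":0.0},{"xyz":[0,0,-0.020],"spin":0,"grip":0.0},{"xyz":[0,0,-0.023],"spin":0,"grip":0.0},{"xyz":[0,0,-0.024],"spin":0,"grip":0.0}]'
python3 - <<'E'
from h import *
s=env.read_state();R=Rn.from_rotvec(s["tool_rot"]).as_matrix()
print(s["position"],s["moment"],s["contact_force"],R[:,2],"yaw",np.degrees(np.arctan2(R[1,1],R[0,1])))
a=env.snapshot("wrist");b=env.snapshot("scene");np.savez("w4.npz",position=s["position"],tool_rot=s["tool_rot"]);cv2.imwrite("pics/w4.png",a)
d=cv2.resize(b[120:270,170:310],(420,450),interpolation=cv2.INTER_CUBIC);c=cv2.resize(a[:290],(380,450))
cv2.imwrite("pics/l2.png",np.hstack([c,d]))
E
```

```text
time: 10.38
position: [0.6142, -0.0293, 0.1618]
tool_rot: [2.528, 1.865, 0.0]
contact_force: [-0.0, -0.3, -6.6]
opening: 0.0115
finger_force: 55.0
time: 11.0
position: [0.6141, -0.0292, 0.2015]
tool_rot: [-2.528, -1.865, 0.0]
contact_force: [-0.7, -0.6, -6.7]
opening: 0.0115
finger_force: 55.0
time: 11.62
position: [0.6141, -0.0293, 0.2251]
tool_rot: [-2.528, -1.865, 0.0]
contact_force: [-0.4, -0.7, -6.1]
opening: 0.0116
finger_force: 55.0
[ 0.61407311 -0.02926773  0.22505554] [-0.12651846  0.06373876  0.00518318] [-0.39516335 -0.66745053 -6.07441459] [-9.24200051e-05 -1.53371342e-05 -9.99999996e-01] yaw -17.16014012549079
```

View pics/l2.png

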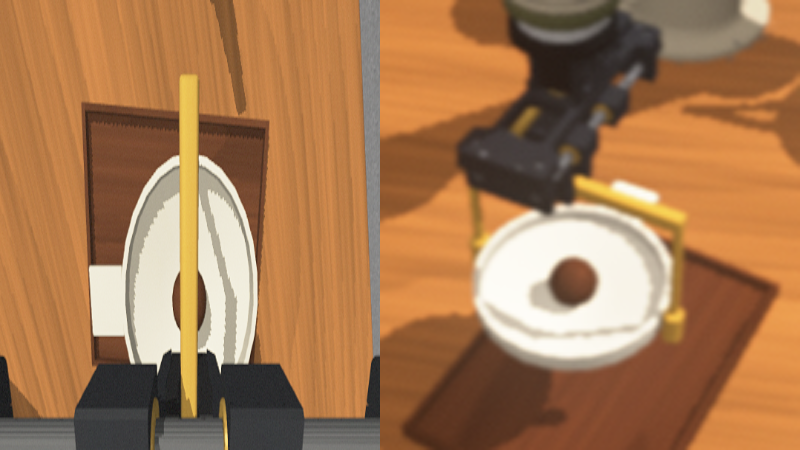

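The dish hangs from the bar with the ball in its middle (scene crop (573,281)), the handle is fully drawn and the tray is clear. I'll check it is level from the bar's end height.

Run:
```python
from h import *
s=dict(np.load("w4.npz"));a=cv2.imread("pics/w4.png");h=cv2.cvtColor(a,cv2.COLOR_BGR2HSV)
m=cv2.inRange(h,(18,140,110),(32,255,255))
rows=[(v,np.where(m[v,225:285])[0]) for v in range(40,260)]
rows=[(v,225+u.min(),225+u.max()+1) for v,u in rows if len(u)>8]
print("first row",rows[0]);
# height of bar top along its length from width 12 mm (fit edges subpixel by line fits)
r=np.array([x for x in rows if 55<x[0]<225],float)
for lo,hi in((1,),(2,)) if 0 else (): pass
L=np.polyfit(r[:,0],r[:,1],1);U=np.polyfit(r[:,0],r[:,2],1)
for v in(55,100,150,200,220):
    w=np.polyval(U,v)-np.polyval(L,v);Z=275.588*.012/w;o,d=ray("wrist",(255,v),s);X=o+d*Z;print(v,round(w,2),X.round(4))
# two-view height of bed end
o1,d1=ray("scene",(271.3,192.3));o2,d2=ray("wrist",(253.5,rows[0][0]),s)
A=np.c_[d1,-d2];t=np.linalg.lstsq(A,o2-o1,rcond=None)[0];print(o1+d1*t[0],o2+d2*t[1])
e=[.614+.0285,-.029+.0927]
for z in(.25,.2539,.261):
    print(z,proj("scene",[*e,z]))
```

```text
first row (48, np.int64(244), np.int64(266))
55 26.89 [0.6416 0.0614 0.256 ]
100 25.67 [0.636  0.0433 0.255 ]
150 24.31 [0.6292 0.021  0.2538]
200 22.96 [ 0.6215 -0.0039  0.2524]
220 22.42 [ 0.6182 -0.0146  0.2518]
[0.64134049 0.06465056 0.25902235] [0.64163022 0.0636228  0.25880913]
0.25 [270.62341293 195.38581748]
0.2539 [270.70721797 194.19328578]
0.261 [270.86126477 192.00122564]
```

It is level to within about 1°. Next is the quarter turn clockwise: 92.7°, since the tray is yawed -19.8° and the dish -17.1°.

```bash
python3 -m jog '[{"xyz":[0,0,0],"spin":1,"grip":0.0},{"xyz":[0,0,0],"spin":3,"grip":0.0},{"xyz":[0,0,0],"spin":6,"grip":0.0},{"xyz":[0,0,0],"spin":10,"grip":0.0},{"xyz":[0,0,0],"spin":14,"grip":0.0}]'
python3 -m jog '[{"xyz":[0,0,0],"spin":4.5,"grip":0.0},{"xyz":[0,0,0],"spin":9,"grip":0.0},{"xyz":[0,0,0],"spin":13.5,"grip":0.0},{"xyz":[0,0,0],"spin":18,"grip":0.0},{"xyz":[0,0,0],"spin":22.5,"grip":0.0}]'
python3 -m jog '[{"xyz":[0,0,0],"spin":4.5,"grip":0.0},{"xyz":[0,0,0],"spin":9,"grip":0.0},{"xyz":[0,0,0],"spin":13.5,"grip":0.0},{"xyz":[0,0,0],"spin":18,"grip":0.0},{"xyz":[0,0,0],"spin":22.5,"grip":0.0}]'
python3 -m jog '[{"xyz":[0,0,0],"spin":4.5,"grip":0.0},{"xyz":[0,0,0],"spin":9,"grip":0.0},{"xyz":[0,0,0],"spin":13.5,"grip":0.0},{"xyz":[0,0,0],"spin":18,"grip":0.0},{"xyz":[0,0,0],"spin":22.5,"grip":0.0}]'
python3 -m jog '[{"xyz":[0,0,0],"spin":4,"grip":0.0},{"xyz":[0,0,0],"spin":7,"grip":0.0},{"xyz":[0,0,0],"spin":9.2,"grip":0.0},{"xyz":[0,0,0],"spin":10.6,"grip":0.0},{"xyz":[0,0,0],"spin":11.2,"grip":0.0}]'
python3 -m jog '[{"xyz":[0,0,0],"spin":0,"grip":0.0},{"xyz":[0,0,0],"spin":0,"grip":0.0},{"xyz":[0,0,0],"spin":0,"grip":0.0},{"xyz":[0,0,0],"spin":0,"grip":0.0}]'
python3 - <<'E'
from h import *
s=env.read_state();R=Rn.from_rotvec(s["tool_rot"]).as_matrix()
print(s["position"],s["moment"],s["contact_force"],"yaw",np.degrees(np.arctan2(R[1,1],R[0,1])),abs(s["qd"]).max())
a=env.snapshot("top");b=env.snapshot("scene");cv2.imwrite("pics/top5.png",a)
d=cv2.resize(b[120:290,170:310],(400,486),interpolation=cv2.INTER_CUBIC);c=cv2.resize(a[90:240,190:313],(398,486),interpolation=cv2.INTER_CUBIC)
cv2.imwrite("pics/l3.png",np.hstack([c,d]))
E
```

```text
time: 12.35
position: [0.6141, -0.0292, 0.2249]
tool_rot: [-2.739, -1.538, 0.0]
contact_force: [-0.0, 0.5, -6.5]
opening: 0.0116
finger_force: 55.0
time: 12.98
position: [0.6141, -0.0292, 0.2249]
tool_rot: [-2.987, -0.974, 0.0]
contact_force: [-0.5, 0.3, -6.9]
opening: 0.0109
finger_force: 55.0
time: 13.6
position: [0.614, -0.0293, 0.2249]
tool_rot: [-3.119, -0.372, 0.0]
contact_force: [0.4, 0.2, -6.3]
opening: 0.0116
finger_force: 55.0
time: 14.22
position: [0.6141, -0.0292, 0.2249]
tool_rot: [-3.132, 0.243, 0.0]
contact_force: [-0.6, -0.6, -6.0]
opening: 0.0115
finger_force: 55.0
time: 14.85
position: [0.6141, -0.0292, 0.225]
tool_rot: [-3.094, 0.543, 0.0]
contact_force: [0.2, 0.5, -6.8]
opening: 0.0117
finger_force: 55.0
time: 15.35
position: [0.6141, -0.0292, 0.225]
tool_rot: [-3.095, 0.542, -0.0]
contact_force: [0.2, -0.2, -6.6]
opening: 0.0111
finger_force: 55.0
[ 0.61409533 -0.02923715  0.22504107] [-0.00061231  0.12460989 -0.00297315] [ 0.23319467 -0.20577412 -6.55150765] yaw -109.85927870357332 0.0022835148659796295
```

View pics/l3.png

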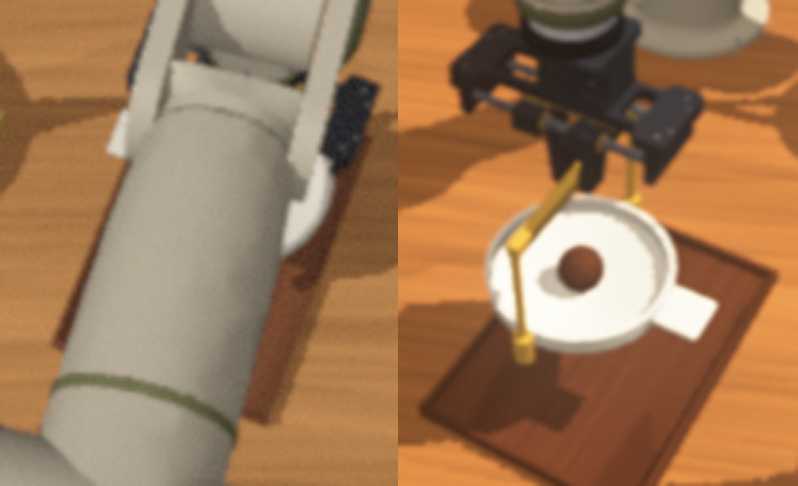

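Run:
```python
from h import *
M=np.array([.6141,-.0292]);y=np.radians(-109.86);ay=np.array([-np.sin(y),np.cos(y)]);ax=np.array([np.cos(y),np.sin(y)])
def fith(uv,off):
    P=M+off[0]*ax+off[1]*ay;hs=np.arange(.08,.3,.0005);e=[np.linalg.norm(proj("scene",[*P,h])-uv) for h in hs];i=np.argmin(e);return P.round(3),hs[i],round(e[i],2)
print("tab dir",-ax,"dish y",ay)
print("near pot bottom",fith((213.4,246.6),(0,.093)),"far pot bottom",fith((252.6,191),(0,-.093)))
print("bar near end top",fith((211.7,204),(0,.097)),"expect .261")
t=fith(((708-398)*.35+170,(318)*.35+120),(-.125,.0));print("tab end",t,"expect",.106+.034)
n=env.spot_in("scene","ball");print(n)
```

```text
tab dir [0.33972302 0.94052553] dish y [ 0.94052553 -0.33972302]
near pot bottom (array([ 0.702, -0.061]), np.float64(0.10650000000000003), np.float64(1.37)) far pot bottom (array([0.527, 0.002]), np.float64(0.13650000000000007), np.float64(1.14))
bar near end top (array([ 0.705, -0.062]), np.float64(0.2650000000000002), np.float64(2.55)) expect .261
tab end (array([0.657, 0.088]), np.float64(0.14200000000000007), np.float64(0.69)) expect 0.14
[{'extent': [228.3, 204.8, 10.1, 18.9], 'score': 0.46}, {'extent': [207.1, 180.8, 28.3, 52.9], 'score': 0.44}]
```

The tab points to the bed and the heights agree with a level dish (tab end 0.142 against 0.140 expected, bar end 0.265 against 0.261). The ball (580,268) is centred in the rim (487 to 677), and the arm is still.

```bash
python3 -c "
from h import *
print(env.hand_in())"
```

```text
the job is handed in; nothing more can be done
None
```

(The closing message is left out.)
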